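# Hook the ware crate to the front of the shelf

## Robot

A 7-joint arm with a two-finger parallel gripper is mounted at the origin on the work surface. World frame = base frame: x ahead of the robot, y to its left, z up, the work surface at z = 0. Lengths are in m, angles in rad, forces in N, time in s.
With the tool pointing down it reaches from about 0.35 to 0.9 m from the base axis. Payload 19.9 kg.
Tool frame: the origin (TCP) lies on the centre line of the jaws, within the pads' length; the fingertips stand 8 mm ahead of it and the grasp point (between the pads) lies 11 mm behind it; z points along the fingers, y is the line along which they close (so a half turn about z gives the same grasp; the last joint's range is limited). The gripper opens to 94 mm and grips with 3 to 60 N. Pads are 16 mm wide; open, the fingers measure 119 mm over their backs; the gripper's body (75 mm by 177 mm) begins 78 mm behind the grasp point.
Start: joints at [-1.262, 0.417, -0.01, 1.614, 0.005, 1.111, -0.053], TCP at [0.214, 0.587, 0.213] pointing down, gripper open.
Joint ranges: [-2.81, 2.81], [-0.39, 2.02], [-1.27, 1.25], [0.06, 2.57], [-1.19, 4.33], [0.19, 2], [-2.82, 2.82]. Speed limits (rad/s): [1.89, 1.89, 2.39, 2.39, 3.01, 3.01, 3.01].

## Interface

Orientations are given as a rotation vector (axis times angle).
In Python, from rig import get_obs, grab_frame, camera_params, hand_in, spot_in, mark_of gives the robot as it stands.
- The arm moves only by the tool send_rows, never from a script. Its argument "moves" is a list of rows, each an object of numbers: "hand": the closure, from -1 (fully open) to 1 (shut); "dx", "dy", "dz": the shift along the world's x, y, z in cm; "twist": the turn about the world's z in degrees. A call has 1 to 20 rows; each row is the pose to reach, as a shift and turn from the pose commanded when the call began; what a row does not reach only later rows make up. A row lasts 1/10 s, in which the tool goes at most 50 mm and 8.59 degrees, less where a joint would pass 70% of its speed; a pose out of reach is approached as far as the arm can. A call with a gripper value outside its range is refused whole. The fingers move at their own pace and stop on an object; the grip force is fixed at half the most. Time passes only in rows, so rows that repeat a pose let the fingers close. It gives the time, the measured TCP pose, the force, the opening and the grip force at its end, in the units of the state.
- get_obs(): the state, without advancing time (a new reading comes with each control period).
- grab_frame(name): name is "scene" or "top" or "wrist"; returns the picture (480x640x3 uint8, red, green, blue); there is no depth.
- camera_params(name): a dict with "vertical_fov" (degrees; the focal length in pixels is half the picture's height over the tangent of half this angle, whatever the lens; pixels are square), "cx", "cy" (the principal point, pixels), "dist" ([k1, k2, p1, p2, k3] as OpenCV has them; the pictures are not rectified), "view" (4x4, takes a point from world to camera coordinates); the wrist camera has in their place "hand_eye" (4x4, takes a point from camera to tool coordinates, whose origin is the TCP and whose axes are the flange's). Camera axes: x right, y down, z forward; pixel columns grow to the right and rows downward; lengths in m; the calibration is good to about 2 mm. A picture is of the moment at which its call begins: read the wrist's pose just before it. camera_params takes no time and is no camera call.
- hand_in(): hands the job in; it is judged then, once.
Trained networks look in the newest picture that a camera, given by its name, has taken for a name from the list of things; names that differ only in an ending like _2 or _b are one class to them, and where a whole thing is asked for, a point or a joint stands for the part that bears it (a point fixed in the world has none). Each returns a list of dicts, best first, with "conf" (0 to 1); they miss things now and then, are a little off and sometimes report something else, mostly with a low value. They report only what shows in the picture. A call takes as long as a camera call. They do not tell look-alikes from the thing itself.
- spot_in(label, camera): "position" ([x, y, z] in m, in the coordinates of the camera as it stood for that picture, good to about 4 mm: the middle of the surface that is visible of it).
- mark_of(label, camera): "position" ([x, y, z] in m, in the coordinates of the camera as it stood for that picture, good to about 4 mm: a listed point, or the origin of a listed thing).
The state is a dict: "clock": time; "q": joint angles; "qvel": joint speeds; "joint_torque": joint torques, N m; "tcp_pos": TCP position; "orientation": TCP orientation; "ft_force": force on the tool from outside, world axes, zero at the start; "torque": the same for the moment, N m; "gripper_width": finger opening in m; "finger_force": force on a finger pad.
Only numpy, scipy, OpenCV 4.12 (cv2) and the standard library are available. Lean on these libraries where they do the work, as an engineer would, in place of code of your own. Each camera call takes 0.05 s, during which the arm holds its last target. There are 200 camera calls.

## Task

The deep plywood crate with the two beakers standing in it has been pushed back on the lower shelf of the rack. Take the pull hook, catch its claw behind the crate's front wall and draw the crate forward with the hook alone until its front is level with, and square to, the shelf's front edge, with both beakers still standing in it. Then lay the hook back flat on its board, claw down, and leave the low tray and everything else where it is.

Things in the scene. Friction and masses are not known exactly. Their poses are not given: they have to be found in the camera images.
- hook_grip (a point): Centre of the pull hook's beech handle, half-way up. The handle is a block 90 mm long (x), 24 mm wide (y), 44 mm high (z), with a flat underside on which the tool lies on its board. From its +x end a round rod, 8 mm thick, its axis 11 mm above this point, runs forward to a flat metal claw plate, centred 165 mm ahead (+x) of this point. x: from handle to claw, z: up as it lies. The whole hook weighs 0.1 kg.
- hook_claw (a point): Middle of the lower edge of the hook's claw, a flat plate 4 mm thick (x), 50 mm wide (y) that hangs down from the rod's end: its lower edge lies 29 mm under the rod's underside and level with the handle's underside. Axes as hook_grip. 165 mm ahead of and 22 mm below hook_grip.
- crate_lip (a point): Middle of the upper outer edge of the crate's front wall (the wall towards the robot). Crate: open-topped, plywood, 150 mm front to back (x), 140 mm wide (y), 70 mm high, walls 8 mm thick; this point is 70 mm above the shelf. x: from the front wall into the crate, z: up. Behind the front wall at least 45 mm are free before the beakers. With the beakers it weighs about 0.5 to 0.8 kg; it stands loose on the shelf, not quite square.
- beaker0_rim (a point): Centre of the mouth of one terracotta beaker, 52 mm across, 85 mm high, standing loose in the crate; z: up.
- beaker1_rim (a point): Centre of the mouth of the other beaker, the same.
- shelf_edge (a point): Middle of the front edge of the rack's lower shelf, on its upper surface, 50 mm above the bench. x: into the shelf, y: along the edge. The shelf is 520 mm wide, 340 mm deep, with 16 mm posts, 240 mm high, at its rear corners and, at the front, standing just outside its ends 42 mm behind this edge. An open deck of wires, its underside 215 mm above the bench, covers it from 38 mm behind this edge to the back; it does not move. The rack is fixed.
- tray_center (a point): Centre (half-way up) of the low plywood tray with plaster discs, 150 x 140 mm, 40 mm high, that stands on the lower shelf beside the crate, left or right of it; not to be moved. Same axes as the crate.
- board: Fixed plywood ware board on the bench, 280 mm (x) x 140 mm (y), 12 mm thick, on which the hook lies; origin at the centre of its underside.
- wheel_center (a point): Axis of the fixed banding wheel (turntable, 190 mm across, 56 mm high), 50 mm above the bench, with a pot up to 131 mm above the bench on it. It and the board stand on opposite sides of the bench, either way round.
- mug_center (a point): Centre of a white mug, 80 mm across, 90 mm high, loose on the bench; plaster moulds up to 130 mm high stand fixed beyond it; not to be disturbed.
- jar_center (a point): Centre of a lidded jar, 84 mm across, 110 mm high, loose on the bench; not to be disturbed.
- bowl_center (a point): Centre of a white bowl, 120 mm across, 50 mm high, loose on the bench; not to be disturbed.
- brush_mid (a point): Middle of a brush, 150 mm long, lying on the bench in front of the rack, less than 30 mm high; not to be disturbed.
Mind the look-alikes: they are no part of the job. What is shaped like the part that bears hook_grip but red is not meant.

How it is judged:
By the outcome, as a careful person would: the job done as asked, in the order asked, and still so for the second after the job is handed in, with the robot touching nothing.
It also fails if it takes over 72 s, if anything falls off the work surface, if the arm or the gripper's body presses on something with over 40 N, if the wrist force passes 120 N, or if a joint passes its speed limit or range.

## Working session

There is one attempt and no reset: what is moved stays moved. The work goes in short steps, Python scripts to look and compute and a tool call to move; the robot and the scene stay as the last step left them, time stands still between calls to the robot, and variables do not carry over. Pictures are saved under pics/ and viewed, at most 10 in all, crops included, and the job is handed in when it is done.

Besides the shell and the picture viewer there is one more tool, called after "Emit:" as name(argument=value, ...), one argument or row to a line, values as JSON. send_rows: Moves the arm, as the interface text tells. Its arguments: {"type":"object","properties":{"moves":{"type":"array","items":{"type":"object","properties":{"hand":{"type":"number"},"dx":{"type":"number"},"dy":{"type":"number"},"dz":{"type":"number"},"twist":{"type":"number"}}}}},"required":["moves"]}

```bash
mkdir -p pics; cat > h.py <<'E'
import numpy as np, cv2
from rig import *
from scipy.spatial.transform import Rotation as R
def c2w(cam,obs=None):
    p=camera_params(cam)
    if cam!='wrist': return np.linalg.inv(np.array(p['view']))
    o=obs or get_obs(); T=np.eye(4);T[:3,:3]=R.from_rotvec(o['orientation']).as_matrix();T[:3,3]=o['tcp_pos']
    return T@np.array(p['hand_eye'])
def K(cam):
    p=camera_params(cam);f=240/np.tan(np.radians(p['vertical_fov']/2))
    return np.array([[f,0,p['cx']],[0,f,p['cy']],[0,0,1]]),np.array(p['dist'])
def snap(cam,name):
    o=get_obs();im=grab_frame(cam);cv2.imwrite(f'pics/{name}.png',im[:,:,::-1]);return im,c2w(cam,o)
def look(cam,labels,T,n=2,f=mark_of):
    for l in labels:
        for d in f(l,cam)[:n]:
            w=T@np.r_[d['position'],1];print(cam,l,round(d['conf'],2),w[:3].round(4))
def pix2w(cam,T,uv,z):
    k,d=K(cam);u=cv2.undistortPoints(np.array([[uv]],float),k,d)[0,0]
    r=T[:3,:3]@np.r_[u,1];t=T[:3,3];return t+r*(z-t[2])/r[2]
def proj(cam,T,P):
    k,d=K(cam);M=np.linalg.inv(T);rv=cv2.Rodrigues(M[:3,:3])[0]
    return cv2.projectPoints(np.array(P,float).reshape(-1,3),rv,M[:3,3],k,d)[0][:,0]
E
python3 - <<'E'
from h import *
o=get_obs();print(o)
L=['hook_grip','hook_claw','crate_lip','beaker0_rim','beaker1_rim','shelf_edge','tray_center','board','wheel_center','mug_center','jar_center','bowl_center','brush_mid']
for c in ('scene','top'):
    im,T=snap(c,c+'0');look(c,L,T)
E
```

```text
{'clock': 0.0, 'q': array([-1.2625086 ,  0.41797702, -0.01027667,  1.61414965,  0.00470662,
        1.11069277, -0.05299649]), 'qvel': array([-7.26445190e-04,  3.47742505e-04, -5.63520224e-04,  1.88114636e-03,
        5.15081885e-04, -7.03017572e-05, -3.84400990e-04]), 'joint_torque': array([-7.64820343e-04, -8.51279354e+01,  6.38479069e-01, -4.25978351e+01,
       -4.88694850e-02,  1.87720580e-02,  1.12292332e-04]), 'tcp_pos': array([0.2140925 , 0.58680994, 0.21283381]), 'orientation': array([-5.46645067e-01, -3.09356281e+00,  1.88364503e-03]), 'ft_force': array([ 0.43917213, -0.42746297,  0.15214451]), 'torque': array([-0.00657896, -0.03553013, -0.01126295]), 'finger_force': 0.0, 'gripper_width': 0.09420675288247586}
scene hook_grip 0.96 [0.4434 0.2683 0.034 ]
scene hook_grip 0.64 [0.1667 0.2866 0.0212]
scene hook_claw 0.69 [0.4351 0.4271 0.0174]
scene hook_claw 0.69 [0.2349 0.437  0.0039]
scene crate_lip 0.61 [ 0.6735 -0.0904  0.1211]
scene beaker0_rim 0.88 [ 0.7631 -0.1346  0.1431]
scene shelf_edge 0.7 [0.575  0.0161 0.0506]
scene tray_center 0.42 [ 0.7554 -0.0616  0.1468]
scene 
[... 513 characters left out ...]
96 [0.4436 0.4312 0.0115]
top hook_claw 0.81 [0.2333 0.4341 0.0035]
top crate_lip 0.78 [ 0.6769 -0.1     0.1186]
top crate_lip 0.74 [ 0.7642 -0.1363  0.1436]
top beaker0_rim 0.84 [ 0.7655 -0.1343  0.1449]
top beaker1_rim 0.73 [ 0.7577 -0.0628  0.1437]
top shelf_edge 0.66 [0.5747 0.013  0.0509]
top shelf_edge 0.44 [0.5935 0.5448 0.0484]
top tray_center 0.96 [0.7433 0.1351 0.0738]
top board 0.86 [ 0.44    0.3177 -0.0036]
top wheel_center 0.73 [ 0.4616 -0.3436  0.0531]
top mug_center 0.85 [0.5924 0.543  0.0484]
top jar_center 0.73 [ 0.6268 -0.3998  0.0586]
top jar_center 0.35 [0.5729 0.0122 0.0518]
top bowl_center 0.66 [ 0.5882 -0.5458  0.0286]
top brush_mid 0.88 [4.556e-01 2.000e-04 1.290e-02]
```

View pics/top0.png

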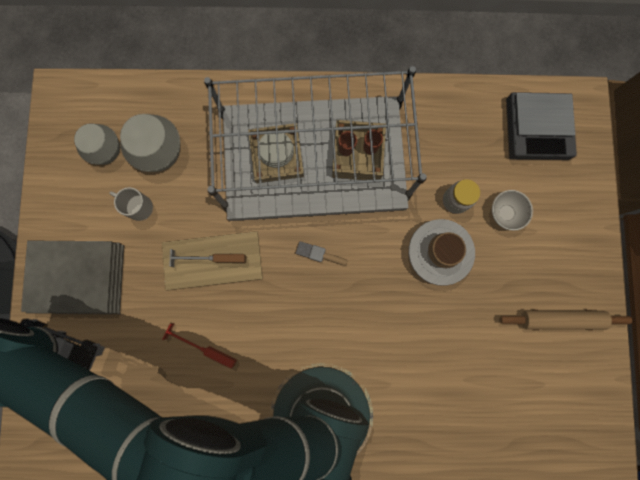

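View pics/scene0.png

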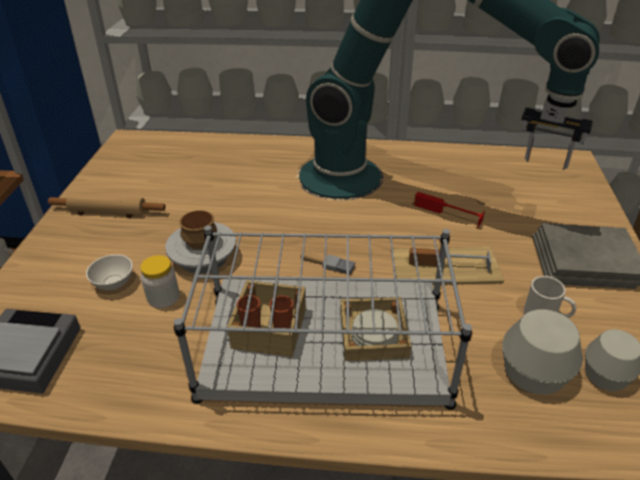

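The top view shows the shelf's front edge at about (228,218)–(408,208), the crate with beakers at (358,150) and the tray at (277,150). The hook lies on the board at (208,258), and the red look-alike is at (200,345). Next I'll enlarge the rack and compute the grasp yaw.

```bash
python3 - <<'E'
from h import *
im=cv2.imread('pics/top0.png');c=im[65:225,205:425]
cv2.imwrite('pics/c1.png',cv2.resize(c,None,fx=3.6,fy=3.6,interpolation=cv2.INTER_CUBIC))
c=im[225:295,155:270];cv2.imwrite('pics/c2.png',cv2.resize(c,None,fx=5,fy=5,interpolation=cv2.INTER_CUBIC))
o=get_obs();print(R.from_rotvec(o['orientation']).as_matrix().round(3)); print(c2w('wrist').round(3),c2w('top').round(3))
E
```

```text
[[-0.939  0.343  0.   ]
 [ 0.343  0.939 -0.   ]
 [-0.    -0.    -1.   ]]
[[ 0.342  0.908  0.242  0.144]
 [ 0.94  -0.33  -0.088  0.613]
 [-0.     0.257 -0.966  0.385]
 [ 0.     0.     0.     1.   ]] [[ 0.006 -0.99   0.139  0.309]
 [-1.    -0.009 -0.019  0.02 ]
 [ 0.02  -0.139 -0.99   1.421]
 [ 0.     0.     0.     1.   ]]
```

View pics/c1.png

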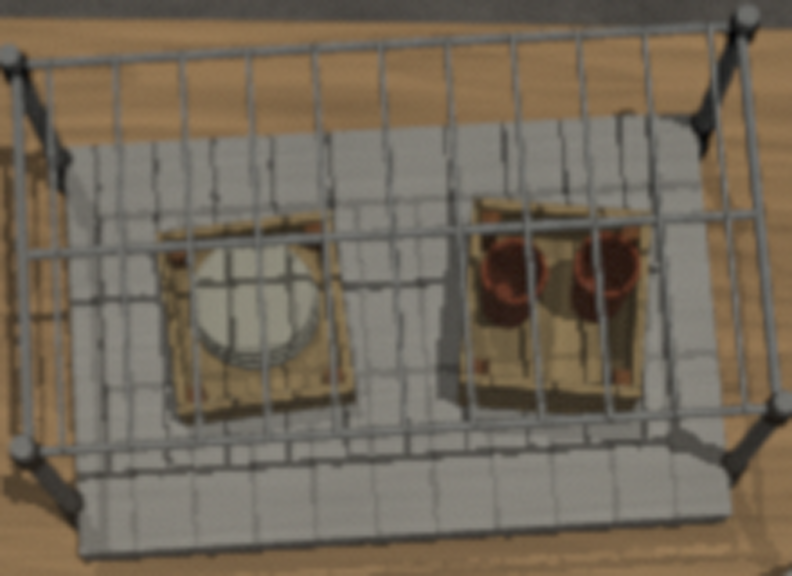

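```bash
python3 - <<'E'
from h import *
T=c2w('top')
f=lambda u,v,z:pix2w('top',T,(205+(u+.5)/3.6-.5,65+(v+.5)/3.6-.5),z)
for n,a,b,z in [('shelf',(82,549),(728,516),.05),('crateF',(460,386),(640,398),.12),('crateB',(476,198),(650,210),.12),('trayF',(178,410),(353,392),.09)]:
    A,B=f(*a,z),f(*b,z);d=A-B;print(n,A.round(4),B.round(4),np.hypot(*d[:2]).round(4),((A+B)/2).round(4),'yaw',np.degrees(np.arctan2(-d[0],d[1])).round(2))
g=[np.array([.4455,.265]),np.array([.4395,.4295])]
E
```

```text
shelf [0.5578 0.2718 0.05  ] [ 0.5895 -0.2424  0.05  ] 0.5151 [0.5737 0.0147 0.05  ] yaw 3.53
crateF [ 0.6744 -0.0249  0.12  ] [ 0.6666 -0.1629  0.12  ] 0.1382 [ 0.6705 -0.0939  0.12  ] yaw -3.24
crateB [ 0.8252 -0.0369  0.12  ] [ 0.8174 -0.1725  0.12  ] 0.1358 [ 0.8213 -0.1047  0.12  ] yaw -3.29
trayF [0.6612 0.1936 0.09  ] [0.6771 0.0576 0.09  ] 0.1369 [0.6691 0.1256 0.09  ] yaw 6.67
```

View pics/c2.png

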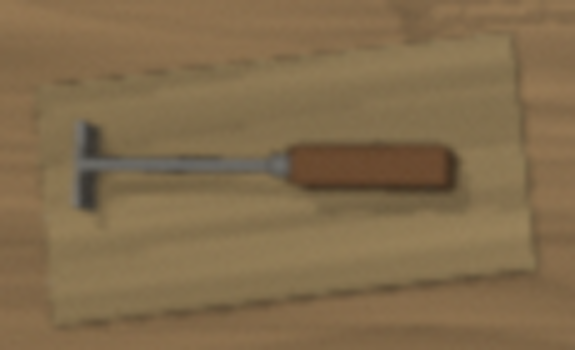

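```bash
python3 - <<'E'
from h import *
T=c2w('top')
f=lambda u,v,z:pix2w('top',T,(155+(u+.5)/5-.5,225+(v+.5)/5-.5),z)
a=f(288,165,.056);b=f(455,167,.056);c=f(86,165,.049)
print(a,b,c,(a+b)/2,np.linalg.norm(a-b),np.linalg.norm((c-(a+b)/2)[:2]))
d=c-(a+b)/2;print(np.degrees(np.arctan2(d[1],d[0])), np.degrees(np.arctan2(*(c-b)[1::-1])))
E
```

```text
[0.44105819 0.30943325 0.056     ] [0.44070048 0.21581836 0.056     ] [0.44078038 0.42464031 0.049     ] [0.44087933 0.26262581 0.056     ] 0.09361557917576566 0.16201453557665546
90.03499314682817 89.97807604608735
```

Emit:
send_rows(
  moves=[
    {"dx": 2, "dy": -2, "twist": 7, "hand": -1},
    {"dx": 4, "dy": -5, "twist": 14},
    {"dx": 6, "dy": -8, "twist": 21},
    {"dx": 8, "dy": -11, "twist": 28},
    {"dx": 10, "dy": -14, "twist": 35},
    {"dx": 12, "dy": -17, "twist": 42},
    {"dx": 14, "dy": -20, "twist": 49},
    {"dx": 16, "dy": -23, "twist": 56},
    {"dx": 18, "dy": -26, "twist": 63},
    {"dx": 20, "dy": -28, "twist": 70},
    {"dx": 21.5, "dy": -30.5, "twist": 77},
    {"dx": 22.7, "dy": -32.3, "twist": 84},
    {"dx": 22.7, "dy": -32.3, "twist": 91},
    {"dx": 22.7, "dy": -32.3, "twist": 98},
    {"dx": 22.7, "dy": -32.3, "twist": 104},
    {"dx": 22.7, "dy": -32.3, "twist": 110.1},
    {"dx": 22.7, "dy": -32.3, "twist": 110.1},
    {"dx": 22.7, "dy": -32.3, "twist": 110.1},
    {"dx": 22.7, "dy": -32.3, "twist": 110.1},
  ],
)

```text
validation failed for argument at $.mo...
```

```bash
python3 - <<'E'
from h import *
o=get_obs();print(o['q'].round(3),o['tcp_pos'],R.from_rotvec(o['orientation']).as_matrix()[:,1].round(3))
im,T=snap('wrist','w1');look('wrist',['hook_grip','hook_claw','board'],T)
E
```

```text
[-1.263  0.417 -0.01   1.614  0.005  1.111 -0.053] [0.2141721  0.58713759 0.21343602] [ 0.343  0.939 -0.   ]
wrist hook_claw 0.86 [0.2311 0.4328 0.0034]
wrist hook_claw 0.82 [0.444  0.4273 0.0142]
wrist board 0.87 [ 0.4369  0.3222 -0.0043]
```

View pics/w1.png

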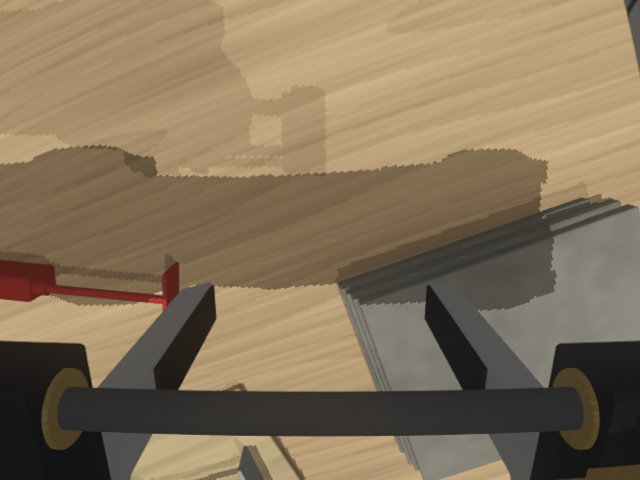

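The move call was refused, probably because every row needs all the keys. The wrist view, still at the start pose, shows only the red look-alike at about (100,285).

Emit:
send_rows(
  moves=[
    {"dx": 2, "dy": -2, "dz": 0, "twist": 7, "hand": -1},
    {"dx": 4, "dy": -5, "dz": 0, "twist": 14, "hand": -1},
    {"dx": 6, "dy": -8, "dz": 0, "twist": 21, "hand": -1},
    {"dx": 8, "dy": -11, "dz": 0, "twist": 28, "hand": -1},
    {"dx": 10, "dy": -14, "dz": 0, "twist": 35, "hand": -1},
    {"dx": 12, "dy": -17, "dz": 0, "twist": 42, "hand": -1},
    {"dx": 14, "dy": -20, "dz": 0, "twist": 49, "hand": -1},
    {"dx": 16, "dy": -23, "dz": 0, "twist": 56, "hand": -1},
    {"dx": 18, "dy": -26, "dz": 0, "twist": 63, "hand": -1},
    {"dx": 20, "dy": -28, "dz": 0, "twist": 70, "hand": -1},
    {"dx": 21.5, "dy": -30.5, "dz": 0, "twist": 77, "hand": -1},
    {"dx": 22.7, "dy": -32.3, "dz": 0, "twist": 84, "hand": -1},
    {"dx": 22.7, "dy": -32.3, "dz": 0, "twist": 91, "hand": -1},
    {"dx": 22.7, "dy": -32.3, "dz": 0, "twist": 98, "hand": -1},
    {"dx": 22.7, "dy": -32.3, "dz": 0, "twist": 104, "hand": -1},
    {"dx": 22.7, "dy": -32.3, "dz": 0, "twist": 110, "hand": -1},
    {"dx": 22.7, "dy": -32.3, "dz": 0, "twist": 110, "hand": -1},
    {"dx": 22.7, "dy": -32.3, "dz": 0, "twist": 110, "hand": -1},
    {"dx": 22.7, "dy": -32.3, "dz": 0, "twist": 110, "hand": -1},
  ],
)

```text
clock: 3.5
tcp_pos: [0.4412, 0.2641, 0.2134]
orientation: [-2.218, 2.225, -0.0]
ft_force: [0.1, -0.0, -0.0]
gripper_width: 0.0941
finger_force: 0.0
```

```bash
python3 - <<'E'
from h import *
o=get_obs();print(o['q'].round(3),o['tcp_pos'],R.from_rotvec(o['orientation']).as_matrix()[:,1].round(3))
im,T=snap('wrist','w2');look('wrist',['hook_grip','hook_claw','board'],T)
E
```

```text
[-0.513  0.222 -0.099  1.884  0.025  1.037  2.516] [0.44118226 0.26413857 0.21344386] [-1.     0.003 -0.   ]
wrist hook_grip 0.76 [0.1624 0.2857 0.0243]
wrist hook_grip 0.61 [0.4375 0.2709 0.0355]
wrist hook_claw 0.79 [0.441 0.425 0.014]
wrist board 0.74 [ 0.437   0.322  -0.0029]
```

View pics/w2.png

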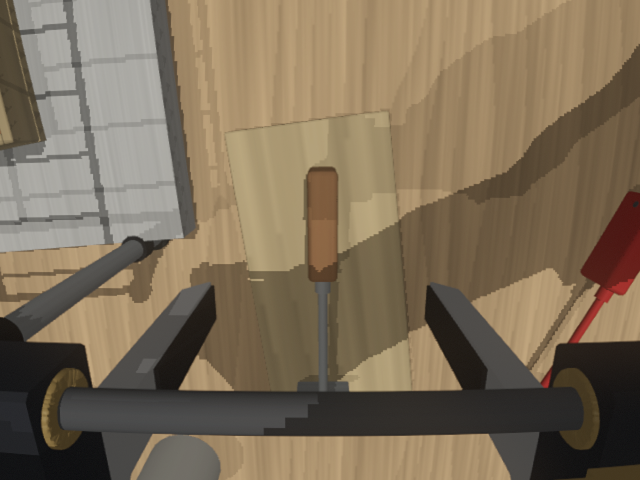

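```bash
python3 - <<'E'
from h import *
T=c2w('wrist')
f=lambda u,v,z:pix2w('wrist',T,(u,v),z).round(4)
print(f(322,168,.056),f(323,281,.056),f(307,225,.056),f(338,225,.056),'rod',f(323,375,.049), 'board',f(227,132,.012),f(389,111,.012))
E
```

```text
[0.4391 0.2188 0.056 ] [0.4383 0.309  0.056 ] [0.4508 0.2628 0.056 ] [0.4267 0.2628 0.056 ] rod [0.4381 0.3996 0.049 ] board [0.519  0.1921 0.012 ] [0.3831 0.1752 0.012 ]
```

Emit:
send_rows(
  moves=[
    {"dx": -0.2, "dy": 0, "dz": -4, "twist": 0, "hand": -1},
    {"dx": -0.2, "dy": 0, "dz": -8, "twist": 0, "hand": -1},
    {"dx": -0.2, "dy": 0, "dz": -12, "twist": 0, "hand": -1},
    {"dx": -0.2, "dy": 0, "dz": -15, "twist": 0.5, "hand": -1},
    {"dx": -0.2, "dy": 0, "dz": -17, "twist": 0.5, "hand": -1},
    {"dx": -0.2, "dy": 0, "dz": -18.6, "twist": 0.5, "hand": -1},
    {"dx": -0.2, "dy": 0, "dz": -18.6, "twist": 0.5, "hand": -1},
    {"dx": -0.2, "dy": 0, "dz": -18.6, "twist": 0.5, "hand": -1},
    {"dx": -0.2, "dy": 0, "dz": -18.6, "twist": 0.5, "hand": 1},
    {"dx": -0.2, "dy": 0, "dz": -18.6, "twist": 0.5, "hand": 1},
    {"dx": -0.2, "dy": 0, "dz": -18.6, "twist": 0.5, "hand": 1},
    {"dx": -0.2, "dy": 0, "dz": -18.6, "twist": 0.5, "hand": 1},
    {"dx": -0.2, "dy": 0, "dz": -18.6, "twist": 0.5, "hand": 1},
    {"dx": -0.2, "dy": 0, "dz": -18.6, "twist": 0.5, "hand": 1},
    {"dx": -0.2, "dy": 0, "dz": -18.6, "twist": 0.5, "hand": 1},
    {"dx": -0.2, "dy": 0, "dz": -18.6, "twist": 0.5, "hand": 1},
  ],
)

```text
clock: 5.3
tcp_pos: [0.4392, 0.2641, 0.0274]
orientation: [-2.23, 2.213, -0.0]
ft_force: [1.1, -0.4, 0.1]
gripper_width: 0.0338
finger_force: 0.0
```

Emit:
send_rows(
  moves=[
    {"dx": 0, "dy": 0, "dz": 0, "twist": 0, "hand": 1},
    {"dx": 0, "dy": 0, "dz": 0, "twist": 0, "hand": 1},
    {"dx": 0, "dy": 0, "dz": 0, "twist": 0, "hand": 1},
    {"dx": 0, "dy": 0, "dz": 0, "twist": 0, "hand": 1},
    {"dx": 0, "dy": 0, "dz": 2, "twist": 0, "hand": 1},
    {"dx": 0, "dy": 0, "dz": 5, "twist": 0, "hand": 1},
    {"dx": 0, "dy": 0, "dz": 9, "twist": 0, "hand": 1},
    {"dx": 0, "dy": 0, "dz": 13, "twist": 0, "hand": 1},
    {"dx": 0, "dy": 0, "dz": 16, "twist": 0, "hand": 1},
    {"dx": 0, "dy": 0, "dz": 16, "twist": 0, "hand": 1},
  ],
)

```text
clock: 6.3
tcp_pos: [0.4407, 0.2651, 0.1912]
orientation: [-2.226, 2.209, -0.002]
ft_force: [0.1, 0.1, -1.3]
gripper_width: 0.0237
finger_force: 30.0
```

Emit:
send_rows(
  moves=[
    {"dx": -2, "dy": -2, "dz": 0, "twist": -4, "hand": 1},
    {"dx": -4, "dy": -4, "dz": 0, "twist": -9, "hand": 1},
    {"dx": -6, "dy": -7, "dz": 0, "twist": -15, "hand": 1},
    {"dx": -6, "dy": -10, "dz": 0, "twist": -21, "hand": 1},
    {"dx": -6, "dy": -13, "dz": 0, "twist": -27, "hand": 1},
    {"dx": -6, "dy": -16, "dz": 0, "twist": -34, "hand": 1},
    {"dx": -6, "dy": -19, "dz": 0, "twist": -41, "hand": 1},
    {"dx": -6, "dy": -22, "dz": 0, "twist": -48, "hand": 1},
    {"dx": -6, "dy": -25, "dz": 0, "twist": -55, "hand": 1},
    {"dx": -6, "dy": -28, "dz": 0, "twist": -62, "hand": 1},
    {"dx": -6, "dy": -31, "dz": 0, "twist": -69, "hand": 1},
    {"dx": -6, "dy": -33.5, "dz": 0, "twist": -76, "hand": 1},
    {"dx": -6, "dy": -35, "dz": 0, "twist": -83, "hand": 1},
    {"dx": -6, "dy": -35.2, "dz": -1, "twist": -89, "hand": 1},
    {"dx": -6, "dy": -35.2, "dz": -2.5, "twist": -93.7, "hand": 1},
    {"dx": -6, "dy": -35.2, "dz": -3.6, "twist": -93.7, "hand": 1},
    {"dx": -6, "dy": -35.2, "dz": -3.6, "twist": -93.7, "hand": 1},
    {"dx": -6, "dy": -35.2, "dz": -3.6, "twist": -93.7, "hand": 1},
  ],
)

```text
clock: 8.1
tcp_pos: [0.379, -0.0878, 0.1514]
orientation: [-0.085, -3.14, 0.0]
ft_force: [-0.6, 0.1, -0.5]
gripper_width: 0.024
finger_force: 30.0
```

```bash
python3 - <<'E'
from h import *
o=get_obs();print(o['q'].round(3),o['tcp_pos'],R.from_rotvec(o['orientation']).as_matrix()[:,1].round(3),o['ft_force'].round(1),o['gripper_width'])
for c in('wrist','top','scene'):
    im,T=snap(c,c+'3');look(c,['hook_grip','hook_claw','crate_lip','shelf_edge'],T)
E
```

```text
[-0.136  0.071  0.296  2.232 -0.027  0.842  1.694] [ 0.37904773 -0.08779043  0.15135303] [ 0.054  0.999 -0.   ] [-0.6  0.1 -0.5] 0.023980450438161872
wrist hook_grip 0.82 [ 0.3771 -0.0848  0.1605]
top hook_grip 0.71 [0.166  0.2834 0.0178]
top hook_claw 0.9 [0.2349 0.437  0.0027]
top hook_claw 0.57 [ 0.5456 -0.0966  0.1354]
top shelf_edge 0.76 [0.5716 0.0111 0.0523]
top shelf_edge 0.59 [ 0.6297 -0.4002  0.0529]
scene hook_grip 0.94 [0.1641 0.2859 0.0204]
scene hook_grip 0.63 [ 0.3832 -0.0867  0.1586]
scene hook_claw 0.84 [ 0.5406 -0.099   0.137 ]
scene hook_claw 0.62 [0.2344 0.4368 0.004 ]
scene crate_lip 0.9 [ 0.6715 -0.0941  0.1195]
scene shelf_edge 0.73 [0.5718 0.0156 0.051 ]
```

View pics/wrist3.png

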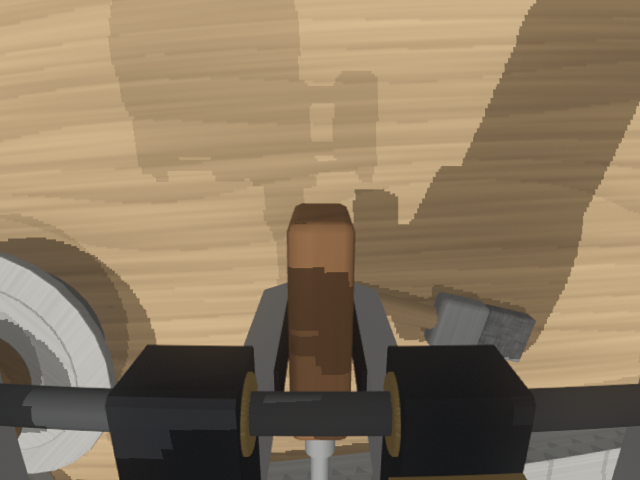

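Emit:
send_rows(
  moves=[
    {"dx": 3, "dy": 0, "dz": 0, "twist": 0, "hand": 1},
    {"dx": 6, "dy": 0, "dz": 0, "twist": 0, "hand": 1},
    {"dx": 9, "dy": 0, "dz": 0, "twist": 0, "hand": 1},
    {"dx": 12, "dy": 0, "dz": 0, "twist": 0, "hand": 1},
    {"dx": 14, "dy": 0, "dz": 0, "twist": 0, "hand": 1},
    {"dx": 15.6, "dy": 0, "dz": 0, "twist": 0, "hand": 1},
    {"dx": 15.6, "dy": 0, "dz": 0, "twist": 0, "hand": 1},
    {"dx": 15.6, "dy": 0, "dz": 0, "twist": 0, "hand": 1},
  ],
)

```text
clock: 9.65
tcp_pos: [0.5347, -0.088, 0.1511]
orientation: [-0.089, -3.14, 0.0]
ft_force: [0.3, -0.4, -1.4]
gripper_width: 0.0239
finger_force: 30.0
```

```bash
python3 - <<'E'
from h import *
o=get_obs();print(o['tcp_pos'],o['ft_force'].round(1))
for c in('top','scene'):
    im,T=snap(c,c+'4');look(c,['hook_claw','crate_lip'],T)
a=cv2.imread('pics/top4.png')[100:220,300:420];b=cv2.imread('pics/scene4.png')[260:380,210:330]
cv2.imwrite('pics/c4.png',cv2.resize(np.hstack([a,b]),None,fx=3.3,fy=3.3,interpolation=cv2.INTER_CUBIC))
E
```

```text
[ 0.53473414 -0.08796145  0.15109177] [ 0.3 -0.4 -1.4]
top hook_claw 0.8 [0.2363 0.4385 0.0033]
top hook_claw 0.69 [ 0.6284 -0.401   0.0523]
top crate_lip 0.83 [ 0.677  -0.0949  0.1192]
scene hook_claw 0.86 [0.2352 0.4373 0.0012]
scene hook_claw 0.6 [ 0.697  -0.0991  0.1393]
scene crate_lip 0.84 [ 0.6695 -0.0901  0.1193]
```

View pics/c4.png

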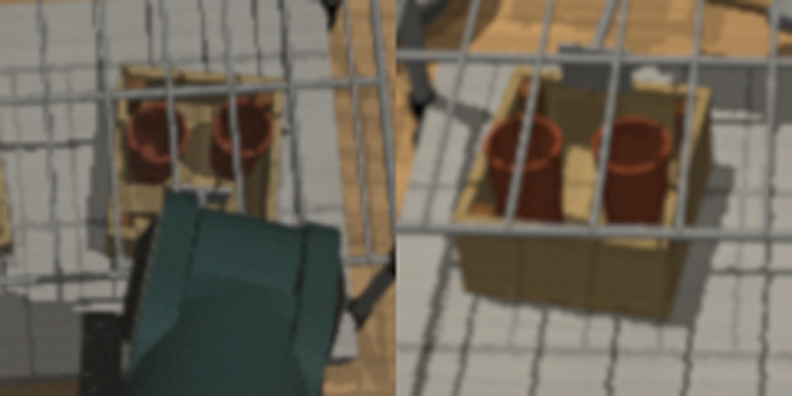

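The claw, at about (600,65) in the right half, hangs over the crate just behind its front wall. The beakers are clear of it. I'll lower it, then draw gently.

Emit:
send_rows(
  moves=[
    {"dx": 0, "dy": 0, "dz": -1, "twist": 0, "hand": 1},
    {"dx": 0, "dy": 0, "dz": -2, "twist": 0, "hand": 1},
    {"dx": 0, "dy": 0, "dz": -3, "twist": 0, "hand": 1},
    {"dx": 0, "dy": 0, "dz": -3.7, "twist": 0, "hand": 1},
    {"dx": 0, "dy": 0, "dz": -3.7, "twist": 0, "hand": 1},
    {"dx": -0.4, "dy": 0, "dz": -3.7, "twist": 0, "hand": 1},
    {"dx": -0.8, "dy": 0, "dz": -3.7, "twist": 0, "hand": 1},
    {"dx": -1.1, "dy": 0, "dz": -3.7, "twist": 0, "hand": 1},
  ],
)

```text
clock: 10.75
tcp_pos: [0.5239, -0.0879, 0.1148]
orientation: [0.089, 3.14, -0.0]
ft_force: [-0.0, -1.2, -0.5]
gripper_width: 0.0237
finger_force: 30.0
```

```bash
python3 - <<'E'
from h import *
o=get_obs();print(o['tcp_pos'],o['ft_force'].round(1),o['torque'].round(2))
E
```

```text
[ 0.52390139 -0.08788939  0.11477283] [-0.  -1.2 -0.5] [-0.02  0.08 -0.02]
```

Emit:
send_rows(
  moves=[
    {"dx": -0.2, "dy": 0, "dz": 0, "twist": 0, "hand": 1},
    {"dx": -0.4, "dy": 0, "dz": 0, "twist": 0, "hand": 1},
    {"dx": -0.6, "dy": 0, "dz": 0, "twist": 0, "hand": 1},
    {"dx": -0.8, "dy": 0, "dz": 0, "twist": 0, "hand": 1},
    {"dx": -1.0, "dy": 0, "dz": 0, "twist": 0, "hand": 1},
    {"dx": -1.2, "dy": -0.06, "dz": 0, "twist": 0.2, "hand": 1},
    {"dx": -1.4, "dy": -0.12, "dz": 0, "twist": 0.4, "hand": 1},
    {"dx": -1.7, "dy": -0.17, "dz": 0, "twist": 0.6, "hand": 1},
    {"dx": -2.0, "dy": -0.26, "dz": 0, "twist": 0.9, "hand": 1},
    {"dx": -2.3, "dy": -0.35, "dz": 0, "twist": 1.2, "hand": 1},
    {"dx": -2.6, "dy": -0.43, "dz": 0, "twist": 1.5, "hand": 1},
    {"dx": -2.9, "dy": -0.52, "dz": 0, "twist": 1.8, "hand": 1},
    {"dx": -3.2, "dy": -0.6, "dz": 0, "twist": 2.1, "hand": 1},
    {"dx": -3.5, "dy": -0.7, "dz": 0, "twist": 2.4, "hand": 1},
    {"dx": -3.8, "dy": -0.78, "dz": 0, "twist": 2.7, "hand": 1},
    {"dx": -4.1, "dy": -0.86, "dz": 0, "twist": 3.0, "hand": 1},
    {"dx": -4.3, "dy": -0.95, "dz": 0, "twist": 3.3, "hand": 1},
    {"dx": -4.5, "dy": -0.95, "dz": 0, "twist": 3.3, "hand": 1},
  ],
)

```text
clock: 12.55
tcp_pos: [0.479, -0.0975, 0.1144]
orientation: [-0.002, 3.141, -0.0]
ft_force: [4.3, -0.8, -2.0]
gripper_width: 0.0236
finger_force: 30.0
```

```bash
python3 - <<'E'
from h import *
o=get_obs();print(o['tcp_pos'],o['ft_force'].round(1),o['torque'].round(2),o['gripper_width'])
for c in('top','scene'):
    im,T=snap(c,c+'5');look(c,['hook_claw','crate_lip','beaker0_rim','beaker1_rim'],T)
E
```

```text
[ 0.47902853 -0.09746666  0.11444759] [ 4.3 -0.8 -2. ] [-0.06 -0.85 -0.03] 0.023648288834469015
top hook_claw 0.96 [2.353e-01 4.383e-01 2.000e-04]
top crate_lip 0.8 [ 0.6408 -0.0989  0.1181]
top beaker0_rim 0.91 [ 0.7303 -0.1287  0.1468]
top beaker1_rim 0.82 [ 0.7222 -0.0577  0.1437]
scene hook_claw 0.82 [0.2347 0.4371 0.0044]
scene hook_claw 0.69 [ 0.644  -0.0989  0.1044]
scene crate_lip 0.85 [ 0.6371 -0.0904  0.1195]
scene crate_lip 0.26 [0.5939 0.5421 0.0487]
scene beaker0_rim 0.73 [ 0.7278 -0.1301  0.1453]
scene beaker1_rim 0.92 [ 0.7191 -0.0597  0.146 ]
```

Emit:
send_rows(
  moves=[
    {"dx": -0.2, "dy": -0.06, "dz": 0, "twist": 0.2, "hand": 1},
    {"dx": -0.5, "dy": -0.14, "dz": 0, "twist": 0.5, "hand": 1},
    {"dx": -0.8, "dy": -0.23, "dz": 0, "twist": 0.8, "hand": 1},
    {"dx": -1.1, "dy": -0.32, "dz": 0, "twist": 1.1, "hand": 1},
    {"dx": -1.4, "dy": -0.4, "dz": 0, "twist": 1.4, "hand": 1},
    {"dx": -1.7, "dy": -0.49, "dz": 0, "twist": 1.7, "hand": 1},
    {"dx": -2.0, "dy": -0.58, "dz": 0, "twist": 2.0, "hand": 1},
    {"dx": -2.3, "dy": -0.66, "dz": 0, "twist": 2.3, "hand": 1},
    {"dx": -2.6, "dy": -0.75, "dz": 0, "twist": 2.6, "hand": 1},
    {"dx": -2.9, "dy": -0.84, "dz": 0, "twist": 2.9, "hand": 1},
    {"dx": -3.2, "dy": -0.95, "dz": 0, "twist": 3.3, "hand": 1},
    {"dx": -3.5, "dy": -0.95, "dz": 0, "twist": 3.3, "hand": 1},
    {"dx": -3.8, "dy": -0.95, "dz": 0, "twist": 3.3, "hand": 1},
    {"dx": -4.0, "dy": -0.95, "dz": 0, "twist": 3.3, "hand": 1},
    {"dx": -4.0, "dy": -0.95, "dz": 0, "twist": 3.3, "hand": 1},
  ],
)

```text
clock: 14.55
tcp_pos: [0.4387, -0.1068, 0.1144]
orientation: [0.092, -3.14, -0.0]
ft_force: [0.6, 1.1, -0.8]
gripper_width: 0.0239
finger_force: 30.0
```

```bash
python3 - <<'E'
from h import *
o=get_obs();print(o['tcp_pos'],o['ft_force'].round(1),o['torque'].round(2),o['gripper_width'])
for c in('top','scene'):
    im,T=snap(c,c+'6');look(c,['hook_claw','crate_lip','beaker0_rim','beaker1_rim'],T)
a=cv2.imread('pics/top6.png')[100:230,310:430];b=cv2.imread('pics/scene6.png')[230:360,210:330]
cv2.imwrite('pics/c6.png',cv2.resize(np.hstack([a,b]),None,fx=3.3,fy=3.3,interpolation=cv2.INTER_CUBIC))
E
```

```text
[ 0.43872807 -0.10681179  0.11438354] [ 0.6  1.1 -0.8] [-0.07 -0.17 -0.06] 0.023869317111306357
top hook_claw 0.87 [0.2361 0.4355 0.0015]
top hook_claw 0.45 [ 0.6049 -0.097   0.1018]
top crate_lip 0.9 [ 0.6018 -0.1001  0.1184]
top beaker0_rim 0.67 [ 0.6944 -0.1237  0.145 ]
top beaker0_rim 0.6 [ 0.6061 -0.0981  0.1005]
top beaker1_rim 0.75 [ 0.6771 -0.0557  0.1416]
top beaker1_rim 0.71 [ 0.5901 -0.5493  0.0242]
scene hook_claw 0.97 [0.235  0.4368 0.0013]
scene hook_claw 0.61 [ 0.5992 -0.0997  0.1027]
scene crate_lip 0.69 [ 0.5971 -0.0938  0.1223]
scene crate_lip 0.69 [ 0.464  -0.3353  0.0502]
scene beaker0_rim 0.74 [ 0.6889 -0.1278  0.1425]
scene beaker0_rim 0.72 [ 0.4599 -0.3381  0.0502]
scene beaker1_rim 0.89 [ 0.6787 -0.0553  0.1461]
scene beaker1_rim 0.48 [ 4.542e-01 -4.000e-04  1.150e-02]
```

View pics/c6.png

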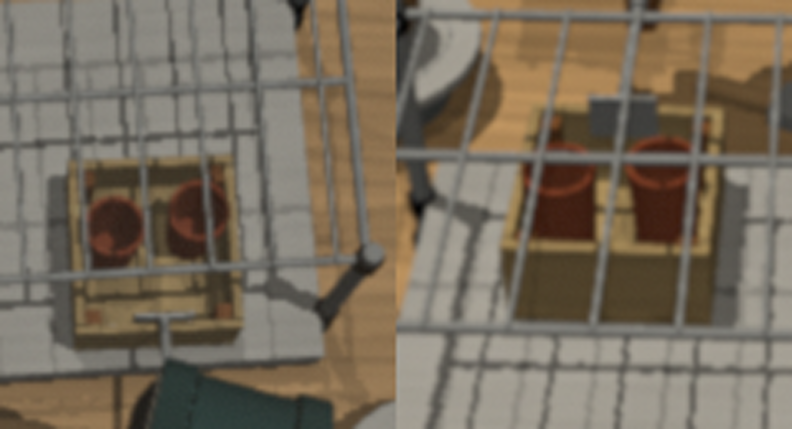

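Both beakers stand, and the claw sits at the inner front wall, about (165,320). Next I'll zoom in on the fronts to measure precisely.

```bash
python3 - <<'E'
import cv2
a=cv2.imread('pics/top6.png')[140:222,325:415]
cv2.imwrite('pics/c7.png',cv2.resize(a,None,fx=7,fy=7,interpolation=cv2.INTER_CUBIC))
E
```

```text
(no output)
```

View pics/c7.png

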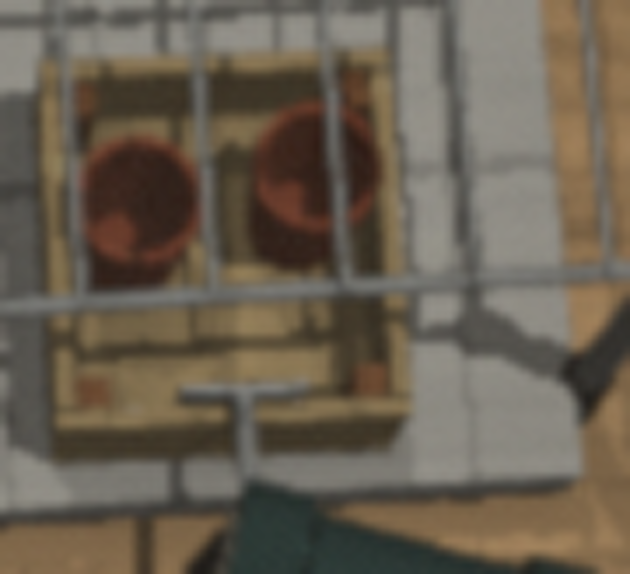

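```bash
cat >> h.py <<'E'
def lines(pairs,ox,oy,s):
    T=c2w('top')
    f=lambda u,v,z:pix2w('top',T,(ox+(u+.5)/s-.5,oy+(v+.5)/s-.5),z)
    for n,a,b,z in pairs:
        A,B=f(*a,z),f(*b,z);d=A-B;print(n,A.round(4),B.round(4),'len',np.hypot(*d[:2]).round(4),'yaw',np.degrees(np.arctan2(-d[0],d[1])).round(2))
        m=(A+B)/2;S=np.array([.5737,.0147]);t=np.radians(3.53);print('   ahead of shelf edge', ((m[:2]-S)@[np.cos(t),np.sin(t)]).round(4))
E
python3 - <<'E'
from h import *
lines([('front',(55,430),(408,413),.12),('frontbot',(53,460),(392,446),.05),('back',(40,60),(390,49),.12),('shelf',(0,513),(580,479),.05)],325,140,7)
E
```

```text
front [ 0.5925 -0.0253  0.12  ] [ 0.6008 -0.1634  0.12  ] len 0.1384 yaw 3.41
   ahead of shelf edge 0.0162
frontbot [ 0.5952 -0.0269  0.05  ] [ 0.6025 -0.1665  0.05  ] len 0.1398 yaw 3.0
   ahead of shelf edge 0.0183
back [ 0.7421 -0.0188  0.12  ] [ 0.7485 -0.1579  0.12  ] len 0.1393 yaw 2.62
   ahead of shelf edge 0.165
shelf [ 0.5729 -0.0053  0.05  ] [ 0.5895 -0.244   0.05  ] len 0.2392 yaw 3.98
   ahead of shelf edge -0.0011
```

Emit:
send_rows(
  moves=[
    {"dx": -0.2, "dy": -0.06, "dz": 0, "twist": 0.2, "hand": 1},
    {"dx": -0.4, "dy": -0.12, "dz": 0, "twist": 0.4, "hand": 1},
    {"dx": -0.6, "dy": -0.2, "dz": 0, "twist": 0.6, "hand": 1},
    {"dx": -0.8, "dy": -0.25, "dz": 0, "twist": 0.7, "hand": 1},
    {"dx": -1.0, "dy": -0.25, "dz": 0, "twist": 0.7, "hand": 1},
    {"dx": -1.2, "dy": -0.25, "dz": 0, "twist": 0.7, "hand": 1},
    {"dx": -1.4, "dy": -0.25, "dz": 0, "twist": 0.7, "hand": 1},
    {"dx": -1.5, "dy": -0.25, "dz": 0, "twist": 0.7, "hand": 1},
    {"dx": -1.5, "dy": -0.25, "dz": 0, "twist": 0.7, "hand": 1},
    {"dx": -1.5, "dy": -0.25, "dz": 0, "twist": 0.7, "hand": 1},
  ],
)

```text
clock: 16.05
tcp_pos: [0.424, -0.1094, 0.1144]
orientation: [0.111, -3.139, -0.0]
ft_force: [1.5, -0.2, -1.1]
gripper_width: 0.0236
finger_force: 30.0
```

```bash
python3 - <<'E'
from h import *
o=get_obs();print(o['tcp_pos'],o['ft_force'].round(1),R.from_rotvec(o['orientation']).as_matrix()[:,1].round(3))
for c in('top','scene'):
    im,T=snap(c,c+'8');look(c,['hook_claw','crate_lip','beaker0_rim','beaker1_rim'],T,1)
a=cv2.imread('pics/top8.png')[145:227,325:415]
cv2.imwrite('pics/c8.png',cv2.resize(a,None,fx=7,fy=7,interpolation=cv2.INTER_CUBIC))
E
```

```text
[ 0.42395839 -0.10935684  0.11437675] [ 1.5 -0.2 -1.1] [-0.071  0.997  0.   ]
top hook_claw 0.98 [2.362e-01 4.359e-01 3.000e-04]
top crate_lip 0.67 [ 0.5854 -0.0984  0.1215]
top beaker0_rim 0.67 [ 0.6791 -0.1219  0.1453]
top beaker1_rim 0.84 [ 0.663  -0.0546  0.1416]
scene hook_claw 0.76 [ 0.5847 -0.099   0.1044]
scene crate_lip 0.78 [ 0.5838 -0.0961  0.1233]
scene beaker0_rim 0.75 [ 0.6795 -0.126   0.1407]
scene beaker1_rim 0.9 [ 0.6632 -0.0547  0.1456]
```

View pics/c8.png

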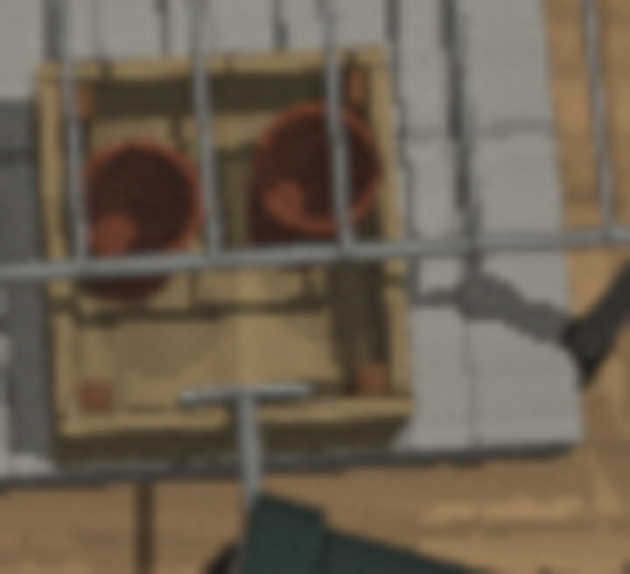

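The crate front is close to the edge and almost parallel to it, at (60,434)–(410,412), and both beakers are upright. I miscounted and have now viewed 11 pictures, one over the limit of 10, so from here I'll work only from numbers.

```bash
cat >> h.py <<'E'
def edges(name):
    """crate-foot line and shelf line on z=.05, by saturation along columns of the top picture"""
    T=c2w('top');im=cv2.imread(f'pics/{name}.png');s=cv2.cvtColor(im,cv2.COLOR_BGR2HSV)[...,1].astype(float)
    s=cv2.resize(s,None,fx=1,fy=8,interpolation=cv2.INTER_CUBIC)
    P=[];Q=[]
    for u in list(range(335,355))+list(range(366,380))+list(range(383,406)):
        col=s[:,u]; lo=8*190;hi=8*222
        low=col[lo:hi]<50
        idx=np.flatnonzero(low)
        if len(idx)<6: continue
        v=lambda i:(lo+i+.5)/8-.5
        Q.append(pix2w('top',T,(u,v(idx[-1]+.5)),.05)[:2])
        if u<380: P.append(pix2w('top',T,(u,v(idx[0]-.5)),.05)[:2])
    for n,L in(('foot',P),('shelf',Q)):
        L=np.array(L)
        if len(L)<4: print(n,'few');continue
        k=np.ones(len(L),bool)
        for _ in range(4):
            c=np.polyfit(L[k,1],L[k,0],1);r=L[:,0]-np.polyval(c,L[:,1]);k=abs(r)<max(.0008,2*r[k].std())
        print(name,n,k.sum(),'yaw',np.degrees(np.arctan(-c[0])).round(2),'x at y=-.03,-.095,-.16',np.polyval(c,[-.03,-.095,-.16]).round(4),'rms',r[k].std().round(4))
E
python3 - <<'E'
from h import *
lines([('front',(60,434),(410,412),.12),('frontbot',(55,465),(392,447),.05),('back',(40,66),(387,46),.12),('shelf',(0,478),(580,443),.05)],325,145,7)
edges('top6');edges('top8')
s=cv2.cvtColor(cv2.imread('pics/top8.png'),cv2.COLOR_BGR2HSV)
for u in (340,350,375,395): print(u,s[200:217,u,1],s[200:217,u,2])
E
```

```text
front [ 0.5771 -0.0273  0.12  ] [ 0.5872 -0.164   0.12  ] len 0.1371 yaw 4.25
   ahead of shelf edge 0.0016
frontbot [ 0.5785 -0.0278  0.05  ] [ 0.5874 -0.1663  0.05  ] len 0.1388 yaw 3.68
   ahead of shelf edge 0.0024
back [ 0.7253 -0.0189  0.12  ] [ 0.7353 -0.1566  0.12  ] len 0.1381 yaw 4.15
   ahead of shelf edge 0.15
shelf [ 0.5729 -0.0053  0.05  ] [ 0.5899 -0.244   0.05  ] len 0.2393 yaw 4.08
   ahead of shelf edge -0.0009
top6 foot 25 yaw 2.84 x at y=-.03,-.095,-.16 [0.5945 0.5977 0.6009] rms 0.0003
top6 shelf 48 yaw -8.03 x at y=-.03,-.095,-.16 [0.5772 0.568  0.5589] rms 0.0028
top8 foot 34 yaw 6.07 x at y=-.03,-.095,-.16 [0.5818 0.5887 0.5956] rms 0.0125
top8 shelf 47 yaw 4.24 x at y=-.03,-.095,-.16 [0.5709 0.5757 0.5805] rms 0.0004
340 [121 126 126 114 100  99  98  96  92  93  81  50  30  45  89 107 110] [110 103 101  98 115 124 102  74  64  66  76  82  69  68  95 112 123]
350 [ 91  74  79  93  98 100  96  95  85  90  77  37  29  77 103 107 108] [134 124 103 104 127 125  85  62  63  65  63  62  61  80 114 122 123]
375 [121 111 100 100  99  92  95  93  83  61  31  60  99 106 106 106 108] [ 59  78 123 130 108  75  62  63  68  75  66  76 108 125 128 130 132]
395 [ 18  20  20  20  18  18  18  19  19  24  65 102 108 104 109 107 107] [140 141 141 138 140 139 143 135 107  74  79 115 123 125 129 131 138]
```

```bash
cat >> h.py <<'E'
def drop(name,cols,v0,v1,z,th):
    T=c2w('top');V=cv2.cvtColor(cv2.imread(f'pics/{name}.png'),cv2.COLOR_BGR2HSV)[...,2].astype(float);L=[]
    for u in cols:
        a,b=int(v0(u)),int(v1(u));c=V[a:b,u]
        for i in range(len(c)-2):
            if c[i]>=th>c[i+1] and c[i+2]<th and c[max(0,i-1)]>th:
                L.append(pix2w('top',T,(u,a+i+(c[i]-th)/(c[i]-c[i+1])),z)[:2]);break
    L=np.array(L);k=np.ones(len(L),bool)
    for _ in range(6):
        c=np.polyfit(L[k,1],L[k,0],1);r=L[:,0]-np.polyval(c,L[:,1]);k=abs(r)<max(.0006,2*r[k].std())
    print(name,z,k.sum(),len(L),'yaw',np.degrees(np.arctan(-c[0])).round(2),'x at y=.2,-.03,-.095,-.16',np.polyval(c,[.2,-.03,-.095,-.16]).round(4),'rms',r[k].std().round(4))
    return c
E
python3 - <<'E'
from h import *
sl=lambda u:218-(u-228)*.0555
for th in(95,110): drop('top0',range(235,403),lambda u:sl(u)-7,lambda u:sl(u)+6,.05,th)
cc=list(range(335,352))+list(range(372,382))
for n,d in(('top6',0),('top8',5.5)):
  for th in(90,100): drop(n,cc,lambda u:201.3-(u-333)*.05+d-6,lambda u:201.3-(u-333)*.05+d+5,.12,th)
E
```

```text
top0 0.05 163 168 yaw 4.13 x at y=.2,-.03,-.095,-.16 [0.5588 0.5754 0.5801 0.5848] rms 0.0002
top0 0.05 158 168 yaw 4.13 x at y=.2,-.03,-.095,-.16 [0.56   0.5767 0.5814 0.586 ] rms 0.0003
top6 0.12 25 27 yaw 3.38 x at y=.2,-.03,-.095,-.16 [0.5786 0.5921 0.596  0.5998] rms 0.0004
top6 0.12 23 27 yaw 3.34 x at y=.2,-.03,-.095,-.16 [0.5795 0.5929 0.5967 0.6005] rms 0.0003
top8 0.12 25 27 yaw 3.9 x at y=.2,-.03,-.095,-.16 [0.561  0.5766 0.5811 0.5855] rms 0.0004
top8 0.12 23 27 yaw 3.94 x at y=.2,-.03,-.095,-.16 [0.5616 0.5774 0.5819 0.5864] rms 0.0004
```

Emit:
send_rows(
  moves=[
    {"dx": -0.05, "dy": -0.03, "dz": 0, "twist": 0.1, "hand": 1},
    {"dx": -0.1, "dy": -0.06, "dz": 0, "twist": 0.2, "hand": 1},
    {"dx": -0.1, "dy": -0.06, "dz": 0, "twist": 0.2, "hand": 1},
    {"dx": -0.1, "dy": -0.06, "dz": 0, "twist": 0.2, "hand": 1},
    {"dx": 0.2, "dy": -0.04, "dz": 0, "twist": 0.2, "hand": 1},
    {"dx": 0.5, "dy": -0.02, "dz": 0, "twist": 0.2, "hand": 1},
    {"dx": 0.7, "dy": 0, "dz": 0, "twist": 0.2, "hand": 1},
    {"dx": 0.7, "dy": 0, "dz": 0, "twist": 0.2, "hand": 1},
    {"dx": 0.7, "dy": 0, "dz": 1, "twist": 0.2, "hand": 1},
    {"dx": 0.7, "dy": 0, "dz": 2.5, "twist": 0.2, "hand": 1},
    {"dx": 0.7, "dy": 0, "dz": 4, "twist": 0.2, "hand": 1},
    {"dx": 0.7, "dy": 0, "dz": 5.5, "twist": 0.2, "hand": 1},
    {"dx": 0, "dy": 0, "dz": 6.5, "twist": 0.2, "hand": 1},
    {"dx": -2, "dy": 0, "dz": 7.6, "twist": 0.2, "hand": 1},
    {"dx": -4, "dy": 2, "dz": 7.6, "twist": 0.2, "hand": 1},
    {"dx": -4, "dy": 2, "dz": 7.6, "twist": 0.2, "hand": 1},
  ],
)

```text
clock: 18.15
tcp_pos: [0.3819, -0.088, 0.1908]
orientation: [0.118, -3.139, -0.001]
ft_force: [-0.3, -0.9, -2.4]
gripper_width: 0.024
finger_force: 30.0
```

```bash
python3 - <<'E'
from h import *
o=get_obs();print(o['tcp_pos'],o['ft_force'].round(1),R.from_rotvec(o['orientation']).as_matrix()[:,1].round(3),o['gripper_width'])
for c in('top','scene'):
    im,T=snap(c,c+'9');look(c,['crate_lip','beaker0_rim','beaker1_rim','tray_center','brush_mid'],T,1)
cc=list(range(335,382))
for th in(90,100): drop('top9',cc,lambda u:206.8-(u-333)*.05-6,lambda u:206.8-(u-333)*.05+5,.12,th)
s=cv2.cvtColor(cv2.imread('pics/top9.png'),cv2.COLOR_BGR2HSV)
for u in (337,345,350,362,375,380,390): print(u,s[203:217,u,1],s[203:217,u,2])
E
```

```text
[ 0.38190892 -0.08800869  0.1907899 ] [-0.3 -0.9 -2.4] [-0.075  0.997  0.001] 0.024025607156737246
top crate_lip 0.75 [ 0.5849 -0.1009  0.1194]
top beaker0_rim 0.81 [ 0.6784 -0.1262  0.1464]
top beaker1_rim 0.64 [ 0.661  -0.0545  0.1419]
top tray_center 0.55 [0.7437 0.1337 0.0721]
top brush_mid 0.91 [0.4538 0.0011 0.0095]
scene crate_lip 0.76 [ 0.5809 -0.0956  0.1221]
scene beaker0_rim 0.75 [ 0.676  -0.126   0.1449]
scene beaker1_rim 0.92 [ 0.6629 -0.0564  0.1464]
scene tray_center 0.94 [0.743  0.1377 0.0676]
scene brush_mid 0.96 [0.4539 0.0039 0.0148]
top9 0.12 43 47 yaw 3.96 x at y=.2,-.03,-.095,-.16 [0.5597 0.5757 0.5802 0.5847] rms 0.0004
top9 0.12 41 47 yaw 3.94 x at y=.2,-.03,-.095,-.16 [0.5606 0.5765 0.5809 0.5854] rms 0.0005
337 [122 103  99  98  97  92  90  91  76  39  35  73 106 110] [ 96 109 129 125  84  64  65  67  70  72  66  80 103  81]
345 [ 96 100 102  95  96  89  67  30  14  23  38  86 106 109] [119 130 128 105  74  66  72  93  93  67  60  80 111 122]
350 [ 97  96  99  97  97  96  47  16  15  22  74 104 107 111] [118 127 126  89  66  64  82 113  86  58  72 113 122 122]
362 [101 100  97  98  96  66  28  17  17  66 102 107 109 110] [129 128 105  73  64  73  99 104  74  73 110 126 124 123]
375 [ 94  98 100  93  92  91  70  46  63  98 110 108 110 106] [133 127  87  63  64  70  76  67  77 109 123 128 128 130]
380 [ 99 100  96  93  94  90  58  41  70 104 106 108 111 107] [129 102  72  63  65  68  66  62  77 113 125 127 129 133]
390 [ 20  20  20  20  18  20  21  43  89 107 110 108 110 109] [140 138 140 143 142 129  85  65  80 114 125 127 128 138]
```

```bash
python3 - <<'E'
from h import *
T=c2w('top')
P=[[.5757,-.03,.05],[.5803,-.095,.05],[.5849,-.16,.05]]
print('shelf edge px',proj('top',T,P).round(1).tolist())
P=[[.5761,-.03,.05],[.5806,-.095,.05],[.585,-.16,.05]]
print('foot px',proj('top',T,P).round(1).tolist(), proj('top',T,np.array(P)+[0,0,.07]).round(1).tolist())
s=cv2.cvtColor(cv2.imread('pics/top9.png'),cv2.COLOR_BGR2HSV)
for u in range(334,384,4): print(u,s[207:215,u,0],s[207:215,u,1],s[207:215,u,2])
# scene camera, which sees the back: the lip and floor heights
S=c2w('scene')
print(proj('scene',S,[[.5761,-.03,.12],[.585,-.16,.12],[.5728,-.0,.05],[.5865,-.18,.05]]).round(1).tolist())
E
```

```text
shelf edge px [[333.2, 212.0], [355.8, 210.6], [378.4, 209.3]]
foot px [[333.2, 211.8], [355.8, 210.5], [378.4, 209.2]] [[334.1, 206.9], [358.0, 205.5], [381.7, 204.2]]
334 [19 19 18 18 17 21 17 14] [97 93 90 97 80 36 35 79] [84 66 65 66 67 71 65 81]
338 [19 19 19 18 18 19 20 16] [98 98 94 90 70 41 36 82] [86 65 65 68 73 68 63 78]
342 [19 19 20 18 19 21 16 17] [97 93 90 85 65 38 52 94] [ 84  66  65  69  74  67  73 100]
346 [19 18 19 21 20 24 19 16] [98 97 65 26 16 18 48 89] [ 73  66  74 100  98  71  58  80]
350 [18 19 18 21 24 12 17 16] [ 97  96  47  16  15  22  74 104] [ 66  64  82 113  86  58  72 113]
354 [18 18 18 25 30 24 30 25] [95 90 39 13 11 12 12 14] [ 62  62  84 120 114 110 110 112]
358 [19 18 19 30 18 17 17 16] [ 97  84  31  11  16  32  89 106] [ 63  67  91 118  81  56  77 115]
362 [19 19 22 26 24 16 16 16] [ 96  66  28  17  17  66 102 107] [ 64  73  99 104  74  73 110 126]
366 [18 18 18 21 23 17 17 16] [ 92  99  84  46  32  80 106 110] [ 64  67  73  72  63  80 118 128]
370 [20 19 18 20 20 18 16 16] [ 92  93  79  44  35  79 108 108] [ 64  66  71  69  65  81 118 128]
374 [19 18 19 15 17 16 16 17] [ 97  95  73  44  50  96 107 108] [ 63  70  77  69  72  98 122 127]
378 [19 19 19 18 16 17 16 16] [100  91  66  40  63 102 106 108] [ 64  67  66  63  77 112 125 127]
382 [19 22 19 19 16 17 16 16] [ 35  26  23  30  68 105 108 106] [103 106  88  68  79 112 125 127]
[[307.6, 258.0], [253.9, 257.1], [320.4, 279.5], [248.2, 278.4]]
```

The grey strip was the retracted claw in the line of sight. The crate's foot and lip agree with the shelf edge to about 1 mm, and the yaw differs by about 0.2°. Now I'll return the hook.

Emit:
send_rows(
  moves=[
    {"dx": 0, "dy": 1, "dz": 0, "twist": 6, "hand": 1},
    {"dx": 0, "dy": 2.5, "dz": 0, "twist": 13, "hand": 1},
    {"dx": 0, "dy": 5, "dz": 0, "twist": 20, "hand": 1},
    {"dx": 0, "dy": 8, "dz": 0, "twist": 27, "hand": 1},
    {"dx": 0, "dy": 11, "dz": 0, "twist": 34, "hand": 1},
    {"dx": 0, "dy": 14, "dz": 0, "twist": 41, "hand": 1},
    {"dx": 0, "dy": 17, "dz": 0, "twist": 48, "hand": 1},
    {"dx": 0, "dy": 20, "dz": 0, "twist": 55, "hand": 1},
    {"dx": 0, "dy": 23, "dz": 0, "twist": 62, "hand": 1},
    {"dx": 0, "dy": 26, "dz": 0, "twist": 69, "hand": 1},
    {"dx": 0.5, "dy": 29, "dz": 0, "twist": 75, "hand": 1},
    {"dx": 2, "dy": 32, "dz": 0, "twist": 81, "hand": 1},
    {"dx": 4, "dy": 34, "dz": 0, "twist": 86.1, "hand": 1},
    {"dx": 5.7, "dy": 35.2, "dz": -1, "twist": 86.1, "hand": 1},
    {"dx": 5.7, "dy": 35.2, "dz": -4, "twist": 86.1, "hand": 1},
    {"dx": 5.7, "dy": 35.2, "dz": -8, "twist": 86.1, "hand": 1},
    {"dx": 5.7, "dy": 35.2, "dz": -11, "twist": 86.1, "hand": 1},
    {"dx": 5.7, "dy": 35.2, "dz": -11, "twist": 86.1, "hand": 1},
    {"dx": 5.7, "dy": 35.2, "dz": -11, "twist": 86.1, "hand": 1},
  ],
)

```text
clock: 20.65
tcp_pos: [0.4413, 0.2627, 0.081]
orientation: [2.228, -2.214, -0.0]
ft_force: [0.0, 0.2, -0.3]
gripper_width: 0.0235
finger_force: 30.0
```

```bash
python3 - <<'E'
from h import *
o=get_obs();print(o['tcp_pos'],o['ft_force'].round(1),R.from_rotvec(o['orientation']).as_matrix()[:,1].round(3),o['gripper_width'])
for c in('wrist','top','scene'):
    im,T=snap(c,c+'10');look(c,['hook_grip','hook_claw','board'],T)
E
```

```text
[0.44131065 0.26271824 0.08095951] [ 0.   0.2 -0.3] [-1.    -0.006  0.   ] 0.023532450738149944
wrist hook_grip 0.64 [0.4391 0.2653 0.0904]
wrist hook_claw 0.75 [0.2287 0.4333 0.0039]
top hook_grip 0.87 [0.164  0.2859 0.016 ]
top hook_claw 0.6 [0.2334 0.4361 0.0026]
top hook_claw 0.53 [0.4424 0.4318 0.0673]
scene hook_grip 0.82 [0.4424 0.2695 0.0848]
scene hook_grip 0.73 [0.1653 0.2865 0.0228]
scene hook_claw 0.83 [0.4403 0.4275 0.0709]
scene hook_claw 0.75 [ 0.6597 -0.0505  0.1462]
scene board 0.77 [0.438  0.3235 0.0017]
scene board 0.55 [0.4424 0.2679 0.0887]
```

Emit:
send_rows(
  moves=[
    {"dx": 0, "dy": 0, "dz": -2, "twist": 0, "hand": 1},
    {"dx": 0, "dy": 0, "dz": -3.5, "twist": 0, "hand": 1},
    {"dx": 0, "dy": 0, "dz": -4.5, "twist": 0, "hand": 1},
    {"dx": 0, "dy": 0, "dz": -5, "twist": 0, "hand": 1},
    {"dx": 0, "dy": 0, "dz": -5.2, "twist": 0, "hand": 1},
    {"dx": 0, "dy": 0, "dz": -5.3, "twist": 0, "hand": 1},
    {"dx": 0, "dy": 0, "dz": -5.3, "twist": 0, "hand": 1},
    {"dx": 0, "dy": 0, "dz": -5.3, "twist": 0, "hand": 1},
  ],
)

```text
clock: 22.05
tcp_pos: [0.4414, 0.2628, 0.0278]
orientation: [-2.228, 2.214, -0.0]
ft_force: [0.0, 0.2, -0.8]
gripper_width: 0.0241
finger_force: 30.0
```

Emit:
send_rows(
  moves=[
    {"dx": 0, "dy": 0, "dz": -0.04, "twist": 0, "hand": 1},
    {"dx": 0, "dy": 0, "dz": -0.08, "twist": 0, "hand": 1},
    {"dx": 0, "dy": 0, "dz": -0.08, "twist": 0, "hand": 1},
  ],
)

```text
clock: 22.35
tcp_pos: [0.4414, 0.2627, 0.0274]
orientation: [-2.228, 2.214, -0.0]
ft_force: [-4.0, -2.9, 15.0]
gripper_width: 0.0238
finger_force: 30.0
```

Emit:
send_rows(
  moves=[
    {"dx": 0, "dy": 0, "dz": 0.05, "twist": 0, "hand": 1},
    {"dx": 0, "dy": 0, "dz": 0.05, "twist": 0, "hand": 0},
    {"dx": 0, "dy": 0, "dz": 0.05, "twist": 0, "hand": -0.5},
    {"dx": 0, "dy": 0, "dz": 0.05, "twist": 0, "hand": -1},
    {"dx": 0, "dy": 0, "dz": 0.05, "twist": 0, "hand": -1},
    {"dx": 0, "dy": 0, "dz": 0.05, "twist": 0, "hand": -1},
    {"dx": 0, "dy": 0, "dz": 0.05, "twist": 0, "hand": -1},
    {"dx": 0, "dy": 0, "dz": 0.05, "twist": 0, "hand": -1},
    {"dx": 0, "dy": 0, "dz": 0.05, "twist": 0, "hand": -1},
    {"dx": 0, "dy": 0, "dz": 2, "twist": 0, "hand": -1},
    {"dx": 0, "dy": 0, "dz": 5, "twist": 0, "hand": -1},
    {"dx": 0, "dy": 0, "dz": 9, "twist": 0, "hand": -1},
    {"dx": 0, "dy": 0, "dz": 13, "twist": 0, "hand": -1},
    {"dx": 0, "dy": 0, "dz": 17, "twist": 0, "hand": -1},
    {"dx": 0, "dy": 0, "dz": 19, "twist": 0, "hand": -1},
    {"dx": 0, "dy": 0, "dz": 19, "twist": 0, "hand": -1},
    {"dx": 0, "dy": 0, "dz": 19, "twist": 0, "hand": -1},
  ],
)

```text
clock: 24.05
tcp_pos: [0.4411, 0.2626, 0.2165]
orientation: [-2.228, 2.214, -0.0]
ft_force: [-0.9, 0.2, -0.3]
gripper_width: 0.0939
finger_force: 0.0
```

```bash
python3 - <<'E'
from h import *
o=get_obs();print(o['tcp_pos'],o['ft_force'].round(1),o['gripper_width'])
for c in('wrist','top','scene'):
    im,T=snap(c,c+'11');look(c,['hook_grip','hook_claw']+(['crate_lip','beaker0_rim','beaker1_rim','tray_center','brush_mid','mug_center','jar_center','bowl_center'] if c!='wrist' else []),T)
for th in(90,100): drop('top11',range(335,382),lambda u:206.8-(u-333)*.05-6,lambda u:206.8-(u-333)*.05+5,.12,th)
# hook handle mask in the wrist picture versus before
for n in('w2','wrist11'):
    h=cv2.cvtColor(cv2.imread(f'pics/{n}.png'),cv2.COLOR_BGR2HSV)[:,230:400];m=((h[...,0]<13)&(h[...,1]>110)).astype(np.uint8)
    k,l,s,c=cv2.connectedComponentsWithStats(m);i=1+s[1:,4].argmax();print(n,s[i],c[i]+[230,0])
E
```

```text
[0.44110372 0.26256222 0.21646708] [-0.9  0.2 -0.3] 0.09386376690099743
wrist hook_grip 0.97 [0.4408 0.2674 0.0362]
wrist hook_grip 0.6 [0.163  0.2862 0.0261]
wrist hook_claw 0.66 [0.4446 0.426  0.0153]
top hook_grip 0.6 [0.4439 0.26   0.0374]
top hook_claw 0.81 [0.2371 0.4384 0.0017]
top crate_lip 0.8 [ 0.5864 -0.0993  0.1209]
top beaker0_rim 0.58 [ 0.6784 -0.1286  0.1414]
top beaker1_rim 0.84 [ 0.6618 -0.054   0.1394]
top beaker1_rim 0.39 [ 0.6291 -0.3982  0.0541]
top tray_center 0.79 [0.7465 0.1366 0.0698]
top brush_mid 0.58 [0.4552 0.0005 0.0115]
top brush_mid 0.17 [0.5959 0.5438 0.0496]
top mug_center 0.89 [0.5951 0.5464 0.0474]
top mug_center 0.65 [ 0.4595 -0.3387  0.0521]
top jar_center 0.95 [ 0.628  -0.3995  0.0573]
top jar_center 0.45 [0.5948 0.5442 0.0482]
top bowl_center 0.96 [ 0.5873 -0.5473  0.0263]
scene hook_grip 0.88 [0.164  0.2874 0.0219]
scene hook_grip 0.74 [0.4469 0.2611 0.0377]
scene hook_claw 0.83 [0.4365 0.4274 0.0161]
scene hook_claw 0.79 [0.2356 0.4363 0.0031]
scene crate_lip 0.74 [ 0.5835 -0.0944  0.1222]
scene beaker0_rim 0.68 [ 0.6784 -0.1239  0.1407]
scene beaker0_rim 0.64 [0.7431 0.1356 0.0643]
scene beaker1_rim 0.94 [ 0.6632 -0.0526  0.1472]
scene tray_center 0.91 [0.7433 0.1347 0.0663]
scene brush_mid 0.71 [0.4523 0.0013 0.0125]
scene mug_center 0.72 [0.4537 0.0041 0.0099]
scene mug_center 0.67 [0.5912 0.5455 0.0444]
scene jar_center 0.73 [ 0.6223 -0.3974  0.0549]
scene bowl_center 0.92 [ 0.5869 -0.5486  0.0243]
top11 0.12 43 47 yaw 3.96 x at y=.2,-.03,-.095,-.16 [0.5597 0.5756 0.5801 0.5846] rms 0.0004
top11 0.12 42 47 yaw 3.94 x at y=.2,-.03,-.095,-.16 [0.5605 0.5764 0.5809 0.5853] rms 0.0004Traceback (most recent call last):
  File "<stdin>", line 9, in <module>
ValueError: attempt to get argmax of an empty sequence
```

The hook lies flat in its old place, the crate is level and square, and nothing else has moved. I'll hand it in.

```bash
python3 -c "
from rig import *
print(hand_in())"
```

```text
the job is handed in; nothing more can be done
None
```

I drew the crate forward with the hook until its front was level with the shelf edge (about 1 mm, 0.2° off square), with both beakers standing; the hook is back flat on its board, claw down, nothing else moved, and the job is handed in at about 24 s, though I viewed 11 pictures, one over the limit of 10.

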